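# Sort two press buffer bars by squeeze and lay them level in their saddles

### The job

The proofing press's two rubber buffer bars lie on sloping ramps and look alike. Squeeze the rubber block of the left-hand one (as the robot sees it) down to its stop, let it spring back, then the right-hand one, both still on their ramps, to feel which is softer. Then lay the soft bar in the low pair of V-saddles and the firm bar in the tall pair, each level on its pin, block hanging between the saddles and midway; set them down without dropping, let go, and leave the other things on the table alone.

Things in the scene. Friction and masses are not known exactly. Their poses are not given: they have to be found in the camera images.
- bar_1: Buffer bar, 0.28 kg: steel pin, 12 mm diameter, 200 mm long, through a black rubber block 70 mm long (x, along the pin), 44 wide (y, the way it is squeezed), 36 high (z, up). Origin at the block's centre; pin axis 8 mm above it. Starts on a sloping ramp, end nearer the robot 30 degrees higher. Its twin looks alike; one is soft, the other firm, not told which.
- bar_2: Buffer bar, 0.28 kg: steel pin, 12 mm diameter, 200 mm long, through a black rubber block 70 mm long (x, along the pin), 44 wide (y, the way it is squeezed), 36 high (z, up). Origin at the block's centre; pin axis 8 mm above it. Starts on a sloping ramp, end nearer the robot 30 degrees higher. Its twin looks alike; one is soft, the other firm, not told which.
- bar_1_cheek (a joint): how far each rubber cheek of this bar is pressed in, m: 0 free (block 44 mm wide), 0.004 at a metal stop (36 mm); both cheeks give equally. About 3.6 N on each cheek brings the soft bar to the stop, about 12 N the firm one; a 7 N grip takes the soft bar to 36 mm, the firm one only to about 39 mm.
- bar_2_cheek (a joint): how far each rubber cheek of this bar is pressed in, m: 0 free (block 44 mm wide), 0.004 at a metal stop (36 mm); both cheeks give equally. About 3.6 N on each cheek brings the soft bar to the stop, about 12 N the firm one; a 7 N grip takes the soft bar to 36 mm, the firm one only to about 39 mm.
- rest_low_seat (a point): Low rest: plywood base 190 x 74 x 12 mm, two short aluminium posts 150 mm apart along x, each topped by a 90 degree V-saddle, 12 mm thick, 34 mm wide at the mouth. This point: where the centre of a bar's block ends when its pin lies home in both saddles, block midway; 57 mm above the table. x along the pin, z up. The Vs rise 17 mm above this point.
- rest_tall_seat (a point): The tall rest: the same with tall posts; this point is 102 mm above the table. x along the pin, z up.
- ink_jar: Bystander: ink jar, 49 mm across, 60 mm high, origin at the centre of its underside; to be left alone.
- baren: Bystander: baren, 70 mm across, 118 mm high, with an upright knob handle, origin at the centre of its underside; to be left alone.
- glue_stick: Bystander: glue stick, 24 mm across, 92 mm high, standing, origin at the centre of its underside; to be left alone.

How it is judged:
On the way, in this order (a step that is already met when the one before it is completed fails the run):
1. the left-hand bar's block is squeezed to within 2 mm of its stop (38 mm or less) while the other is not squeezed, both bars on their ramps (distance of each of bar_1, bar_2 from where it was at the start of the episode below 0.03 m and ((((world y of bar_1 above -0.11 m and world y of bar_2 below -0.11 m) or (world y of bar_1 above 0.05 m and world y of bar_2 below 0.05 m) or (world y of bar_1 above 0.21 m and world y of bar_2 below 0.21 m)) and value of joint bar_1_cheek above 0.003 m and value of joint bar_2_cheek below 0.001 m) or (((world y of bar_2 above -0.11 m and world y of bar_1 below -0.11 m) or (world y of bar_2 above 0.05 m and world y of bar_1 below 0.05 m) or (world y of bar_2 above 0.21 m and world y of bar_1 below 0.21 m)) and value of joint bar_2_cheek above 0.003 m and value of joint bar_1_cheek below 0.001 m))), for 0.1 s.
2. then the right-hand bar's block is squeezed as far, the left one having sprung back, both bars still on their ramps (distance of each of bar_1, bar_2 from where it was at the start of the episode below 0.03 m and ((((world y of bar_1 above -0.11 m and world y of bar_2 below -0.11 m) or (world y of bar_1 above 0.05 m and world y of bar_2 below 0.05 m) or (world y of bar_1 above 0.21 m and world y of bar_2 below 0.21 m)) and value of joint bar_2_cheek above 0.003 m and value of joint bar_1_cheek below 0.001 m) or (((world y of bar_2 above -0.11 m and world y of bar_1 below -0.11 m) or (world y of bar_2 above 0.05 m and world y of bar_1 below 0.05 m) or (world y of bar_2 above 0.21 m and world y of bar_1 below 0.21 m)) and value of joint bar_1_cheek above 0.003 m and value of joint bar_2_cheek below 0.001 m))), for 0.1 s.
3. one bar is in its right saddles while the fingers still hold it (((horizontal distance between bar_1 and rest_low_seat below 0.02 m and z of bar_1 in the frame of rest_low_seat between -0.007 and 0.007 m and angle between the x axis of bar_1 and the x axis of rest_low_seat, either way round below 0.09 rad and angle between bar_1's own z axis and vertical below 0.15 rad and contact force between the fingers and bar_1 above 0.5 N) or (horizontal distance between bar_2 and rest_tall_seat below 0.02 m and z of bar_2 in the frame of rest_tall_seat between -0.007 and 0.007 m and angle between the x axis of bar_2 and the x axis of rest_tall_seat, either way round below 0.09 rad and angle between bar_2's own z axis and vertical below 0.15 rad and contact force between the fingers and bar_2 above 0.5 N))), for 0.05 s.
4. both bars are in their right saddles, the second still held by the fingers (horizontal distance between bar_1 and rest_low_seat below 0.02 m and z of bar_1 in the frame of rest_low_seat between -0.007 and 0.007 m and angle between the x axis of bar_1 and the x axis of rest_low_seat, either way round below 0.09 rad and angle between each of bar_1, bar_2's own z axis and vertical below 0.15 rad and horizontal distance between bar_2 and rest_tall_seat below 0.02 m and z of bar_2 in the frame of rest_tall_seat between -0.007 and 0.007 m and angle between the x axis of bar_2 and the x axis of rest_tall_seat, either way round below 0.09 rad and (contact force between the fingers and bar_1 above 0.5 N or contact force between the fingers and bar_2 above 0.5 N)), for 0.05 s.
At the end, for the whole second after the job is handed in: The soft bar rests in the low saddles and the firm bar in the tall ones, released: each block centre within 16 mm sideways and 5 mm in height of its seat point, pin in line with the saddles within 5 degrees, block upright within 8 degrees (horizontal distance between bar_1 and rest_low_seat below 0.016 m and z of bar_1 in the frame of rest_low_seat between -0.005 and 0.005 m and angle between the x axis of bar_1 and the x axis of rest_low_seat, either way round below 0.09 rad and angle between each of bar_1, bar_2's own z axis and vertical below 0.15 rad and horizontal distance between bar_2 and rest_tall_seat below 0.016 m and z of bar_2 in the frame of rest_tall_seat between -0.005 and 0.005 m and angle between the x axis of bar_2 and the x axis of rest_tall_seat, either way round below 0.09 rad and contact force between the fingers and bar_1 below 0.1 N and contact force between the fingers and bar_2 below 0.1 N); the robot touches nothing.
It fails at once if the ink jar is shoved more than 3 cm (distance of ink_jar from where it was at the start of the episode above 0.03 m).
It fails at once if the baren is shoved more than 3 cm (distance of baren from where it was at the start of the episode above 0.03 m).
It fails at once if the glue stick is shoved more than 3 cm (distance of glue_stick from where it was at the start of the episode above 0.03 m).
It fails at once if a bar falls onto the table (height (world z) of any of bar_1, bar_2 below 0.035 m).
It also fails if it takes over 72 s, if anything falls off the work surface, if the arm or the gripper's body presses on something with over 40 N, if the wrist force passes 120 N, or if a joint passes its speed limit or range.

### The arm

A 6-joint arm with a two-finger parallel gripper is mounted at the origin on a cart in front of the work surface, level with it; the furniture and walls round the work are solid. World frame = base frame: x ahead of the robot, y to its left, z up, the work surface at z = 0. Lengths are in m, angles in rad, forces in N, time in s.
With the tool pointing down it reaches from about 0.25 to 0.725 m from the base axis. Payload 4 kg.
Tool frame: the origin (TCP) lies between the finger pads; the fingertips stand 25 mm ahead of it and the grasp point (between the pads) lies 6 mm ahead of it; z points along the fingers, y is the line along which they close (so a half turn about z gives the same grasp; the last joint's range is limited). The gripper opens to 85 mm and grips with 20 to 120 N. Pads are 22 mm wide; open, the fingers measure 114 mm over their backs; the gripper's body (76 mm by 85 mm) begins 54 mm behind the grasp point. The pads swing forward as they close: fully open they stand 13 mm farther back than shut.
Start: joints at [-1.306, 0.241, 0.005, 1.335, 0, 1.571], TCP at [0.131, -0.483, 0.256] pointing down, gripper open.
Joint ranges: [-2.72, 2.72], [-1.05, 1.87], [-1.09, 1.28], [-1.99, 2.15], [-1.42, 1.44], [-3.14, 3.14]. Speed limits (rad/s): [2.79, 2.79, 3.14, 3.14, 3.14, 3.14].

### API

Orientations are given as a unit quaternion [x, y, z, w].
In Python, from workcell import bot gives the robot as it stands. The module is installed in compiled form; this text tells all that it offers.
- The arm moves only by the shell command python3 -m pendant 'ROWS'. ROWS is JSON, one flat list of numbers, 7 for each row, row after row: the shift along the tool's x, y, z normalised to -1 to 1, where 1 is 0.5 m, then the turn, a rotation vector about the tool's x, y, z normalised to -1 to 1, where 1 is 180 degrees, then the opening, from 0 (shut) to 1 (fully open). In form: [tx, ty, tz, ax, ay, az, fingers, tx, ty, tz, ax, ay, az, fingers, ...]. A call has exactly 10 rows; each row is the pose to reach, as a shift and turn from the pose commanded when the call began, along the tool's axes at that moment, turning the shorter way round; what a row does not reach only later rows make up. A row lasts 1/12 s, in which the tool goes at most 41.7 mm and 7.16 degrees, less where a joint would pass 70% of its speed; a pose out of reach is approached as far as the arm can. A call with a number of a shift or a turn outside -1 to 1 is refused whole. A call with a gripper value outside its range is refused whole. The fingers move at their own pace and stop on an object; the grip force is fixed at half the most. Time passes only in rows, so rows that repeat a pose let the fingers close, or fill a call up. It gives the time, the measured TCP pose, the force, the opening and the grip force at its end, in the units of the state.
- bot.get_obs(): the state, without advancing time (a new reading comes with each control period).
- bot.camera(name): name is "scene" or "top" or "wrist"; returns a dict with "pixels" (480x640x3 uint8, red, green, blue), "mtx" (3x3 intrinsics, pixels), "cam_to_world" (4x4, takes a point from camera to world coordinates); the wrist camera has in their place "hand_eye" (4x4, takes a point from camera to tool coordinates, whose origin is the TCP and whose axes are the flange's). Camera axes: x right, y up, looking along -z (the intrinsics and any distortion apply to the point x, -y, -z); pixel columns grow to the right and rows downward; lengths in m; the calibration is good to about 2 mm. A picture is of the moment at which its call begins: read the wrist's pose just before it. There is no depth.
- bot.job_done(): hands the job in; it is judged then, once.
The state is a dict: "clock": time; "joint_pos": joint angles; "joint_vel": joint speeds; "tau": joint torques, N m; "eef_pos": TCP position; "tool_rot": TCP orientation; "ft_force": force on the tool from outside, world axes, zero at the start; "ft_torque": the same for the moment, N m; "grip_width": finger opening in m; "grasp_force": force on a finger pad.
Only numpy, scipy, OpenCV 4.12 (cv2) and the standard library are available. Lean on these libraries where they do the work, as an engineer would, in place of code of your own. Each camera call takes 0.05 s, during which the arm holds its last target. There are 200 camera calls.

## Working session

There is one attempt and no reset: what is moved stays moved. The work goes in short steps, Python scripts to look and compute and a shell command to move; the robot and the scene stay as the last step left them, time stands still between calls to the robot, and variables do not carry over. Pictures are saved under pics/ and viewed, at most 10 in all, crops included, and the job is handed in when it is done.

```bash
mkdir -p pics
python3 - <<'E'
from workcell import bot
import cv2,numpy as np,json
for n in ["scene","top"]:
    c=bot.camera(n); cv2.imwrite(f"pics/{n}0.png",c["pixels"][:,:,::-1]); np.savez(f"{n}0.npz",**c)
    print(n,np.round(c["mtx"],1).tolist(),np.round(c["cam_to_world"],3).tolist(),[k for k in c])
c=bot.camera("wrist"); print(np.round(c["hand_eye"],3).tolist(),np.round(c["mtx"],1).tolist())
o=bot.get_obs(); print(o)
E
```

```text
scene [[440.1, 0.0, 317.2], [0.0, 440.1, 238.7], [0.0, 0.0, 1.0]] [[-0.892, 0.298, -0.339, 0.344], [-0.451, -0.568, 0.688, 0.636], [0.012, 0.767, 0.641, 0.64], [0.0, 0.0, 0.0, 1.0]] ['pixels', 'mtx', 'cam_to_world']
top [[587.7, 0.0, 312.8], [0.0, 587.7, 243.8], [0.0, 0.0, 1.0]] [[-0.002, 0.985, -0.172, 0.467], [-1.0, -0.002, -0.003, 0.064], [-0.003, 0.172, 0.985, 1.194], [0.0, 0.0, 0.0, 1.0]] ['pixels', 'mtx', 'cam_to_world']
[[0.0, 0.953, 0.304, 0.076], [1.0, 0.0, -0.001, 0.0], [-0.001, 0.304, -0.953, -0.118], [0.0, 0.0, 0.0, 1.0]] [[394.5, 0.0, 320.0], [0.0, 394.5, 234.3], [0.0, 0.0, 1.0]]
{'clock': 0.15, 'joint_pos': array([-1.30597317e+00,  2.41238788e-01,  4.03859001e-03,  1.33520677e+00,
        9.99461420e-07,  1.57078504e+00]), 'joint_vel': array([ 0.00089228, -0.00260211,  0.00301965,  0.00022342,  0.00047283,
        0.00086514]), 'tau': array([ 2.08329570e-04, -3.72633791e+01,  2.52638787e+01,  1.23187443e-02,
       -1.77950326e-06, -9.24409903e-06]), 'eef_pos': array([ 0.13075458, -0.48214533,  0.25561988]), 'tool_rot': array([ 9.91245321e-01,  1.32030542e-01, -1.05822442e-04, -7.98336640e-04]), 'ft_force': array([ 0.2382563 , -1.20925629, -0.74513664]), 'ft_torque': array([ 0.06696956,  0.01472397, -0.05869294]), 'grasp_force': 0.0, 'grip_width': 0.08566360505638335}
```

View pics/scene0.png

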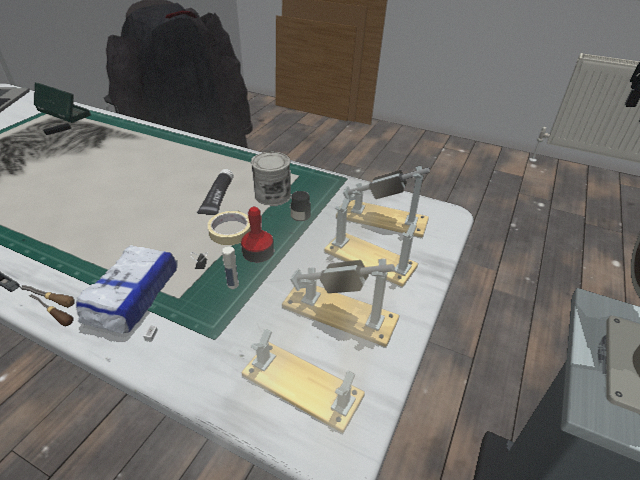

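View pics/top0.png

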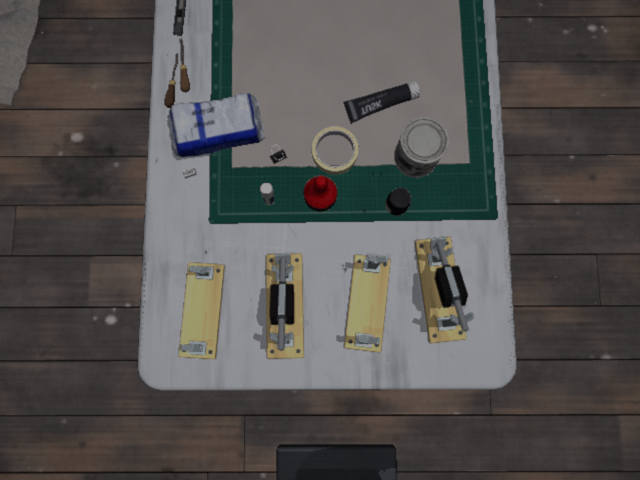

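Scene: from left to right as the robot sees it, the low rest is at top-picture (202,310), the left bar on its ramp at (283,302), the tall rest at (367,302) and the right bar at (451,287). The bystanders are farther out: glue stick (267,192), baren (320,192) and jar (399,200).

```bash
cat > h.py <<'E'
import numpy as np,cv2
def ray(c,uv):
    M=c["cam_to_world"];K=c["mtx"];d=np.array([(uv[0]-K[0,2])/K[0,0],-(uv[1]-K[1,2])/K[1,1],-1])
    d=M[:3,:3]@d; return M[:3,3],d/np.linalg.norm(d)
def onz(c,uv,z):
    o,d=ray(c,uv); return o+d*(z-o[2])/d[2]
def tri(c1,u1,c2,u2):
    a,d=ray(c1,u1);b,e=ray(c2,u2)
    s=np.linalg.lstsq(np.c_[d,-e],b-a,rcond=None)[0]
    p,q=a+d*s[0],b+e*s[1]; return (p+q)/2,np.linalg.norm(p-q)
def proj(c,p):
    M=c["cam_to_world"];q=M[:3,:3].T@(np.asarray(p)-M[:3,3]);K=c["mtx"]
    return np.array([K[0,2]-K[0,0]*q[0]/q[2],K[1,2]+K[1,1]*q[1]/q[2]])
def load(n): return dict(np.load(n+".npz"))
E
python3 - <<'E'
from h import *
t=load("top0");s=load("scene0")
cv2.imwrite("pics/topc.png",cv2.resize(t["pixels"][225:365,170:480,::-1],None,fx=2.58,fy=2.58,interpolation=cv2.INTER_CUBIC))
cv2.imwrite("pics/scenec.png",cv2.resize(s["pixels"][155:355,265:435,::-1],None,fx=3,fy=3,interpolation=cv2.INTER_CUBIC))
hsv=cv2.cvtColor(t["pixels"],cv2.COLOR_RGB2HSV)
m=cv2.inRange(hsv,(15,70,90),(32,255,255)); m[:230]=0;m[365:]=0;m[:,:160]=0;m[:,500:]=0
m=cv2.morphologyEx(m,cv2.MORPH_OPEN,np.ones((2,2)))
for x0,x1 in[(165,240),(250,315),(335,400),(405,480)]:
    mm=m.copy();mm[:,:x0]=0;mm[:,x1:]=0
    p=cv2.findNonZero(mm).reshape(-1,2)
    w=np.array([onz(t,q,0.012)[:2] for q in p],np.float32)
    r=cv2.minAreaRect(w); print(x0,np.round(r[0],4),np.round(r[1],4),round(r[2],2))
E
```

```text
165 [0.5376 0.2878] [0.0733 0.1882] 86.0
250 [0.5473 0.1219] [0.2078 0.0724] 1.48
335 [ 0.5517 -0.0442] [0.0729 0.1877] 82.86
405 [ 0.579 -0.191] [0.2074 0.0724] 6.28
```

View pics/topc.png

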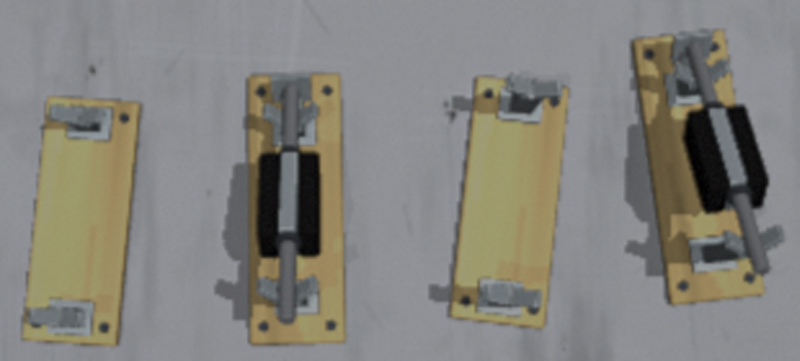

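View pics/scenec.png

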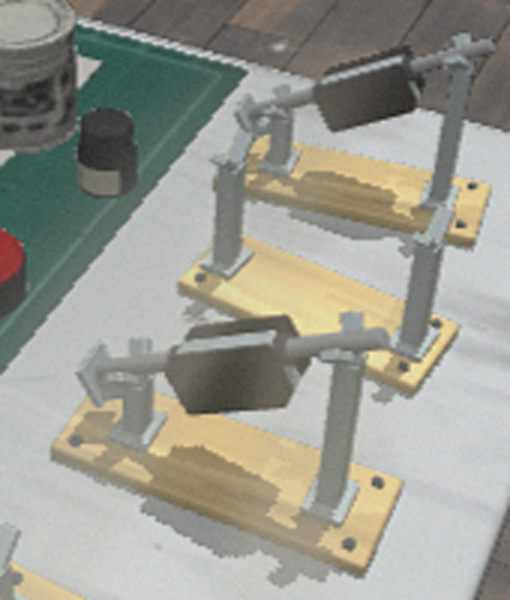

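The crops show both bars lying along their ramps, near end high. Left pin: crop (291,85) to (288,318) in the top view, near end (385,340) in the scene view. Right pin: (695,43) to (763,268), near end (490,45). Next I triangulate these.

Run:
```python
from h import *
t=load("top0");s=load("scene0")
T=lambda u:(np.array(u)+.5)/2.58-.5+[170,225]
S=lambda u:(np.array(u)+.5)/3-.5+[265,155]
P={"L":[((290,152),(172,362)),((288,255),(305,343)),((288,318),(386,339))],
   "R":[((713,108),(317,93)),((735,197),(420,65)),((763,268),(490,46))]}
for k,v in P.items():
    q=[tri(t,T(a),s,S(b)) for a,b in v]
    for p,e in q: print(k,np.round(p,4),round(e,4))
# black blocks: dark mask centroid in both views
for n,c,rois in(("top",t,[(255,235,310,350),(425,235,480,350)]),("scene",s,[(315,255,370,300),(365,165,412,205)])):
    g=c["pixels"].max(2)
    for x0,y0,x1,y1 in rois:
        m=np.zeros_like(g);m[y0:y1,x0:x1]=(g[y0:y1,x0:x1]<(45 if n=="top" else 75))
        k,l,st,ce=cv2.connectedComponentsWithStats(m);i=1+st[1:,4].argmax();r=cv2.minAreaRect(cv2.findNonZero((l==i).astype(np.uint8)))
        print(n,r,st[i],ce[i])
        if n=="top":
            for z in(.06,.1,.11):print(onz(c,r[0],z))
```

```text
L [0.5846 0.1249 0.0813] 0.0001
L [0.506  0.1226 0.1305] 0.0032
L [0.4624 0.1211 0.1517] 0.0042
R [ 0.6155 -0.1873  0.0838] 0.0015
R [ 0.5437 -0.1906  0.1285] 0.0074
R [ 0.4961 -0.2015  0.1516] 0.0025
top ((288.5, 303.5), (39.0, 9.0), 90.0) [284 284  10  40 317] [289.27760252 304.52996845]
[0.54841606 0.11341681 0.06      ]
[0.545535   0.11165937 0.1       ]
[0.54481473 0.11122001 0.11      ]
top ((443.57159423828125, 286.6628723144531), (39.45286178588867, 14.244402885437012), 71.02959442138672) [435 266  21  41 450] [443.73777778 287.60888889]
[ 0.58027753 -0.18609659  0.06      ]
[ 0.57627234 -0.17728663  0.1       ]
[ 0.57527104 -0.17508415  0.11      ]
scene ((336.87127685546875, 285.2128601074219), (13.33349895477295, 17.01513671875), 84.2894058227539) [329 278  18  15  90] [338.96666667 287.18888889]
scene ((392.7941589355469, 185.67645263671875), (15.764815330505371, 27.891597747802734), 75.96376037597656) [381 177  26  20 306] [393.68954248 186.09803922]
```

```bash
cat >> h.py <<'E'
from scipy.spatial.transform import Rotation as R
D=np.deg2rad
def rot(yaw,tilt,flip=0):
    h=np.array([np.cos(D(yaw)),np.sin(D(yaw)),0]);k=np.array([0,0,1.])
    z=np.sin(D(tilt))*h-np.cos(D(tilt))*k; x=np.cos(D(tilt))*h+np.sin(D(tilt))*k
    m=np.c_[x,np.cross(z,x),z]
    return m@np.diag([-1,-1,1]) if flip else m
def go(centre,yaw,tilt,up=0,flip=0,ahead=.006):
    from workcell import bot
    o=bot.get_obs(); m=rot(yaw,tilt,flip); p=np.array(centre)-ahead*m[:,2]+[0,0,up]
    c=R.from_quat(o["tool_rot"]).as_matrix(); d=c.T@(p-o["eef_pos"]); r=R.from_matrix(c.T@m).as_rotvec()
    print("rows",np.round(d/.5,4).tolist(),np.round(r/np.pi,4).tolist(),"mm",np.round(d*1e3,1),"deg",np.round(np.rad2deg(r),1),
     "n",round(max(np.linalg.norm(d)/.0417,np.rad2deg(np.linalg.norm(r))/7.16),1))
def st():
    from workcell import bot
    o=bot.get_obs(); print("t",round(o["clock"],2),"j",np.round(o["joint_pos"],2),"p",np.round(o["eef_pos"],4),"F",np.round(o["ft_force"],1),"w",round(o["grip_width"],4),"g",round(float(o["grasp_force"]),2))
L=np.array([.5435,.1224,.096]);LY=1.5
Rr=np.array([.577,-.190,.096]);RY=6.3
LOW=np.array([.5376,.2878,.057]);LOWY=-4.
TALL=np.array([.5517,-.0442,.102]);TALLY=-7.1
E
python3 - <<'E'
from h import *
st();go([.4,-.1,.25],1.5,0);go(L,LY,-15,up=.12)
E
python3 -m pendant '[0,0,-0.1,0,0,0,1, 0,0,-0.1,0,0,0.05,1, 0,0,-0.1,0,0,0.05,1, 0,0,-0.1,0,0,0.05,1, 0,0,-0.1,0,0,0.05,1, 0,0,-0.1,0,0,0.05,1, 0,0,-0.1,0,0,0.05,1, 0,0,-0.1,0,0,0.05,1, 0,0,-0.1,0,0,0.05,1, 0,0,-0.1,0,0,0.05,1]'
python3 -c "
from h import *
st();go([.4,-.1,.25],1.5,0);go(L,LY,-15,up=.12)"
```

```text
t 0.15 j [-1.31  0.24  0.    1.34  0.    1.57] p [ 0.1308 -0.4821  0.2556] F [ 0.2 -1.2 -0.7] w 0.0857 g 0.0
rows [0.7198, -0.5967, 0.0002] [-0.0005, 0.0001, 0.076] mm [ 3.599e+02 -2.983e+02  1.000e-01] deg [-0.1  0.  13.7] n 11.2
rows [1.1162, -0.95, 0.0692] [0.0094, -0.0829, 0.0756] mm [ 558.1 -475.    34.6] deg [  1.7 -14.9  13.6] n 17.6
clock: 0.98
eef_pos: [0.1308, -0.4825, 0.306]
tool_rot: [0.999, 0.054, -0.0, -0.0]
ft_force: [-0.1, -0.1, 0.7]
grip_width: 0.0854
grasp_force: 0.0
t 0.98 j [-1.31  0.23  0.11  1.46 -0.    1.73] p [ 0.1308 -0.4825  0.306 ] F [-0.1 -0.1  0.7] w 0.0854 g 0.0
rows [0.6176, -0.7025, 0.1004] [-0.0002, 0.0, 0.026] mm [ 308.8 -351.2   50.2] deg [-0.   0.   4.7] n 11.3
rows [0.9539, -1.1135, 0.169] [0.0032, -0.0832, 0.0259] mm [ 477.  -556.8   84.5] deg [  0.6 -15.    4.7] n 17.7
```

```bash
python3 -m pendant '[0.62,-0.7,0,0,0,-0.39,1, 0.62,-0.7,0,0,0,-0.39,1, 0.62,-0.7,0,0,0,-0.39,1, 0.62,-0.7,0,0,0,-0.39,1, 0.62,-0.7,0,0,0,-0.39,1, 0.62,-0.7,0,0,0,-0.39,1, 0.62,-0.7,0,0,0,-0.39,1, 0.62,-0.7,0,0,0,-0.39,1, 0.62,-0.7,0,0,0,-0.39,1, 0.62,-0.7,0,0,0,-0.39,1]'
python3 -c "
from h import *
st();go(L,LY,0,up=.15,flip=1)"
```

```text
clock: 1.82
eef_pos: [0.3727, -0.1409, 0.3066]
tool_rot: [0.784, 0.621, 0.0, 0.001]
ft_force: [1.1, -0.7, -0.3]
grip_width: 0.0854
grasp_force: 0.0
t 1.82 j [-0.36  0.02 -0.12  1.43 -0.    1.44] p [ 0.3727 -0.1409  0.3066] F [ 1.1 -0.7 -0.3] w 0.0854 g 0.0
rows [0.5911, 0.2113, 0.1093] [0.0002, 0.0004, -0.5822] mm [295.5 105.6  54.7] deg [ 0.000e+00  1.000e-01 -1.048e+02] n 14.6
```

```bash
python3 -m pendant '[0.59,0.21,0,0,0,-0.39,1, 0.59,0.21,0,0,0,-0.39,1, 0.59,0.21,0,0,0,-0.39,1, 0.59,0.21,0,0,0,-0.39,1, 0.59,0.21,0,0,0,-0.39,1, 0.59,0.21,0,0,0,-0.39,1, 0.59,0.21,0,0,0,-0.39,1, 0.59,0.21,0,0,0,-0.39,1, 0.59,0.21,0,0,0,-0.39,1, 0.59,0.21,0,0,0,-0.39,1]'
python3 -c "
from h import *
st();go(L,LY,-15,up=.12,flip=1)"
```

```text
clock: 2.65
eef_pos: [0.5441, 0.1211, 0.3052]
tool_rot: [0.283, 0.959, -0.0, -0.001]
ft_force: [-0.1, -0.7, 0.5]
grip_width: 0.0855
grasp_force: 0.0
t 2.65 j [0.22 0.35 0.27 1.5  0.   0.79] p [0.5441 0.1211 0.3052] F [-0.1 -0.7  0.5] w 0.0855 g 0.0
rows [-0.0003, 0.0035, 0.1668] [0.0248, 0.0804, -0.1901] mm [-0.2  1.8 83.4] deg [  4.5  14.5 -34.2] n 5.2
```

```bash
python3 -m pendant '[0,0.0035,0.167,0.025,0.08,-0.19,1, 0,0.0035,0.167,0.025,0.08,-0.19,1, 0,0.0035,0.167,0.025,0.08,-0.19,1, 0,0.0035,0.167,0.025,0.08,-0.19,1, 0,0.0035,0.167,0.025,0.08,-0.19,1, 0,0.0035,0.167,0.025,0.08,-0.19,1, 0,0.0035,0.167,0.025,0.08,-0.19,1, 0,0.0035,0.167,0.025,0.08,-0.19,1, 0,0.0035,0.167,0.025,0.08,-0.19,1, 0,0.0035,0.167,0.025,0.08,-0.19,1]'
python3 - <<'E'
from h import *
from workcell import bot
st();go(L,LY,-15,flip=1)
o=bot.get_obs();c=bot.camera("wrist");cv2.imwrite("pics/w1.png",c["pixels"][:,:,::-1])
T=np.eye(4);T[:3,:3]=R.from_quat(o["tool_rot"]).as_matrix();T[:3,3]=o["eef_pos"];c["cam_to_world"]=T@c["hand_eye"];np.savez("w1.npz",**c)
b=np.array([np.cos(D(1.5))*.866,np.sin(D(1.5))*.866,-.5]);z=np.array([.5,0,.866])
for s in(-.1,-.035,.035,.1):print(s,proj(c,L+.008*z+s*b))
E
```

```text
clock: 3.48
eef_pos: [0.5444, 0.1206, 0.2233]
tool_rot: [-0.008, 0.992, -0.001, -0.129]
ft_force: [0.7, 0.6, -0.8]
grip_width: 0.0856
grasp_force: 0.0
t 3.48 j [0.2  0.57 0.38 1.64 0.04 0.17] p [0.5444 0.1206 0.2233] F [ 0.7  0.6 -0.8] w 0.0856 g 0.0
rows [-0.0635, 0.0038, 0.2345] [0.0006, 0.0011, -0.003] mm [-31.8   1.9 117.3] deg [ 0.1  0.2 -0.5] n 2.9
-0.1 [323.5509176  142.47109636]
-0.035 [324.00908268 246.97365347]
0.035 [324.3712187  329.57300754]
0.1 [324.62818171 388.18352147]
```

View pics/w1.png

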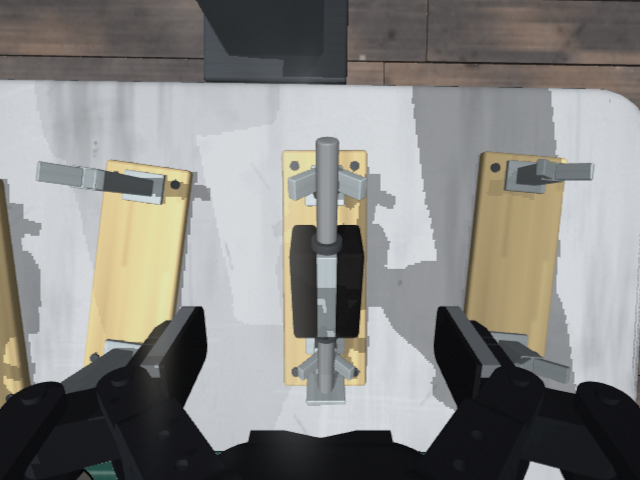

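The wrist view shows the left pin running from (327,138) to (325,393) with the block between rows 228 and 340. My model put the pin at (324,142) to (325,388), so it agrees within about 2 mm, and both sides are clear for the fingers. I'm nudging the target +1.5 mm in y and +2 mm in z, then descending.

```bash
sed -i 's/^L=.*;LY/L=np.array([.5435,.1238,.098]);LY/' h.py
python3 -m pendant '[-0.016,0.0065,0.058,0,0,0,1, -0.032,0.0065,0.116,0,0,0,1, -0.047,0.0065,0.173,0,0,0,1, -0.063,0.0065,0.231,0,0,0,1, -0.063,0.0065,0.231,0,0,0,0.8, -0.063,0.0065,0.231,0,0,0,0.7, -0.063,0.0065,0.231,0,0,0,0.6, -0.063,0.0065,0.231,0,0,0,0.55, -0.063,0.0065,0.231,0,0,0,0.55, -0.063,0.0065,0.231,0,0,0,0.55]'
python3 - <<'E'
from h import *
st();go(L,LY,-15,flip=1)
E
```

```text
clock: 4.37
eef_pos: [0.5463, 0.124, 0.1049]
tool_rot: [-0.008, 0.992, -0.001, -0.128]
ft_force: [-0.3, -0.0, -1.0]
grip_width: 0.0474
grasp_force: 0.0
t 4.37 j [0.2  0.65 0.2  1.38 0.05 0.18] p [0.5463 0.124  0.1049] F [-0.3 -0.  -1. ] w 0.0474 g 0.0
rows [0.0019, -0.0004, 0.0027] [0.0007, 0.0018, -0.0029] mm [ 1.  -0.2  1.4] deg [ 0.1  0.3 -0.5] n 0.1
```

```bash
python3 -m pendant '[0,0,0.002,0,0,0,0.52, 0,0,0.002,0,0,0,0.5, 0,0,0.002,0,0,0,0.48, 0,0,0.002,0,0,0,0.47, 0,0,0.002,0,0,0,0.46, 0,0,0.002,0,0,0,0.46, 0,0,0.002,0,0,0,0.46, 0,0,0.002,0,0,0,0.46, 0,0,0.002,0,0,0,0.46, 0,0,0.002,0,0,0,0.46]'
python3 -m pendant '[0,0,0,0,0,0,0.45, 0,0,0,0,0,0,0.44, 0,0,0,0,0,0,0.435, 0,0,0,0,0,0,0.435, 0,0,0,0,0,0,0.435, 0,0,0,0,0,0,0.435, 0,0,0,0,0,0,0.435, 0,0,0,0,0,0,0.435, 0,0,0,0,0,0,0.435, 0,0,0,0,0,0,0.435]'
```

```text
clock: 5.2
eef_pos: [0.5452, 0.1242, 0.1022]
tool_rot: [-0.008, 0.992, -0.001, -0.129]
ft_force: [2.0, 4.6, 3.2]
grip_width: 0.039
grasp_force: 2.2
clock: 6.03
eef_pos: [0.5452, 0.1242, 0.1023]
tool_rot: [-0.008, 0.992, -0.001, -0.129]
ft_force: [1.6, 5.1, 3.2]
grip_width: 0.0369
grasp_force: 3.1
```

Grip is 2.2 N at 39.0 mm and 3.1 N at 36.9 mm, which matches the soft bar (2.25 N and 3.2 N; the firm one would give about 7.5 N and 10.6 N). So the left bar is soft. Releasing and lifting.

```bash
python3 -m pendant '[0,0,0,0,0,0,0.5, 0,0,0,0,0,0,0.6, 0,0,0,0,0,0,0.8, 0,0,0,0,0,0,1, 0,0,0,0,0,0,1, 0.02,0,-0.075,0,0,0,1, 0.04,0,-0.15,0,0,0,1, 0.06,0,-0.225,0,0,0,1, 0.08,0,-0.3,0,0,0,1, 0.08,0,-0.3,0,0,0,1]'
python3 - <<'E'
from h import *
st();go(Rr,RY,-15,up=.14,flip=1)
E
```

```text
clock: 6.87
eef_pos: [0.5472, 0.1241, 0.2658]
tool_rot: [-0.008, 0.992, -0.0, -0.123]
ft_force: [1.4, 0.1, 0.3]
grip_width: 0.0854
grasp_force: 0.0
t 6.87 j [0.2  0.56 0.47 1.73 0.05 0.18] p [0.5472 0.1241 0.2658] F [1.4 0.1 0.3] w 0.0854 g 0.0
rows [-0.0621, -0.6288, 0.0331] [0.0078, 0.0049, -0.0286] mm [ -31.1 -314.4   16.6] deg [ 1.4  0.9 -5.2] n 7.6
```

```bash
python3 -m pendant '[-0.062,-0.629,0.033,0.008,0.005,-0.029,1, -0.062,-0.629,0.033,0.008,0.005,-0.029,1, -0.062,-0.629,0.033,0.008,0.005,-0.029,1, -0.062,-0.629,0.033,0.008,0.005,-0.029,1, -0.062,-0.629,0.033,0.008,0.005,-0.029,1, -0.062,-0.629,0.033,0.008,0.005,-0.029,1, -0.062,-0.629,0.033,0.008,0.005,-0.029,1, -0.062,-0.629,0.033,0.008,0.005,-0.029,1, -0.062,-0.629,0.033,0.008,0.005,-0.029,1, -0.062,-0.629,0.033,0.008,0.005,-0.029,1]'
python3 - <<'E'
from h import *
from workcell import bot
st();go(Rr,RY,-15,flip=1)
o=bot.get_obs();c=bot.camera("wrist");cv2.imwrite("pics/w2.png",c["pixels"][:,:,::-1])
T=np.eye(4);T[:3,:3]=R.from_quat(o["tool_rot"]).as_matrix();T[:3,3]=o["eef_pos"];c["cam_to_world"]=T@c["hand_eye"];np.savez("w2.npz",**c)
y=D(RY);h=np.array([np.cos(y),np.sin(y),0]);k=np.array([0,0,1])
b=.866*h-.5*k;z=.5*h+.866*k
for s in(-.1,-.035,.035,.1):print(s,proj(c,Rr+.008*z+s*b))
E
```

```text
clock: 7.7
eef_pos: [0.5752, -0.192, 0.2327]
tool_rot: [-0.053, 0.989, -0.008, -0.138]
ft_force: [-0.3, 1.3, -0.7]
grip_width: 0.0854
grasp_force: 0.0
t 7.7 j [-0.28  0.68  0.6   1.75 -0.1  -0.37] p [ 0.5752 -0.192   0.2327] F [-0.3  1.3 -0.7] w 0.0854 g 0.0
rows [-0.0785, 0.0037, 0.25] [0.0001, -0.0048, -0.0007] mm [-39.2   1.9 125. ] deg [ 0.  -0.9 -0.1] n 3.1
-0.1 [324.46685934 154.43484297]
-0.035 [324.09976365 253.65893998]
0.035 [323.80334603 333.77911358]
0.1 [323.58956528 391.5629616 ]
```

View pics/w2.png

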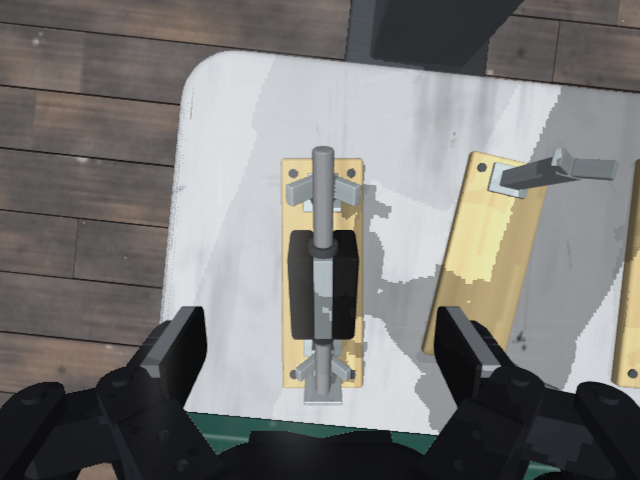

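The wrist view shows the right pin from (322,148) to (323,395) with the block at rows 230–340, against a model prediction of (324,154) to (324,391). It is aligned, so I descend (2 mm higher, as before).

```bash
sed -i 's/^Rr=.*;RY/Rr=np.array([.576,-.1903,.098]);RY/' h.py
python3 -m pendant '[-0.02,0.003,0.062,0,-0.005,0,1, -0.04,0.003,0.124,0,-0.005,0,1, -0.06,0.003,0.186,0,-0.005,0,1, -0.079,0.003,0.247,0,-0.005,0,1, -0.079,0.003,0.247,0,-0.005,0,0.8, -0.079,0.003,0.247,0,-0.005,0,0.7, -0.079,0.003,0.247,0,-0.005,0,0.6, -0.079,0.003,0.247,0,-0.005,0,0.55, -0.079,0.003,0.247,0,-0.005,0,0.55, -0.079,0.003,0.247,0,-0.005,0,0.55]'
python3 - <<'E'
from h import *
st();go(Rr,RY,-15,flip=1)
E
python3 -m pendant '[0,0,0,0,0,0,0.52, 0,0,0,0,0,0,0.5, 0,0,0,0,0,0,0.48, 0,0,0,0,0,0,0.47, 0,0,0,0,0,0,0.46, 0,0,0,0,0,0,0.46, 0,0,0,0,0,0,0.46, 0,0,0,0,0,0,0.46, 0,0,0,0,0,0,0.46, 0,0,0,0,0,0,0.46]'
```

```text
clock: 8.58
eef_pos: [0.5813, -0.1884, 0.1062]
tool_rot: [-0.055, 0.99, -0.008, -0.127]
ft_force: [-0.0, 0.3, -1.0]
grip_width: 0.0468
grasp_force: 0.0
t 8.58 j [-0.27  0.74  0.37  1.44 -0.1  -0.37] p [ 0.5813 -0.1884  0.1062] F [-0.   0.3 -1. ] w 0.0468 g 0.0
rows [0.0064, -0.0025, 0.0067] [-0.0008, 0.0019, 0.0003] mm [ 3.2 -1.2  3.3] deg [-0.1  0.3  0.1] n 0.1
clock: 9.42
eef_pos: [0.5812, -0.1895, 0.1058]
tool_rot: [-0.055, 0.99, -0.009, -0.128]
ft_force: [2.1, -4.1, 6.0]
grip_width: 0.0393
grasp_force: 6.8
```

At 39.3 mm the grip force is 6.8 N, so the right bar is firm. Squeezing it to the stop and lifting it straight up.

```bash
python3 -m pendant '[0,0,0,0,0,0,0.43, 0,0,0,0,0,0,0.41, 0,0,0,0,0,0,0.38, 0,0,0,0,0,0,0.35, 0,0,0,0,0,0,0.35, 0,0,0,0,0,0,0.35, 0,0,0,0,0,0,0.35, 0,0,0,0,0,0,0.35, 0,0,0,0,0,0,0.35, 0,0,0,0,0,0,0.35]'
python3 -m pendant '[0.005,0,-0.02,0,0,0,0.3, 0.01,0,-0.04,0,0,0,0.3, 0.02,0,-0.07,0,0,0,0.3, 0.03,0,-0.11,0,0,0,0.3, 0.04,0,-0.15,0,0,0,0.3, 0.05,0,-0.19,0,0,0,0.3, 0.06,0,-0.23,0,0,0,0.3, 0.07,0,-0.27,0,0,0,0.3, 0.07,0,-0.27,0,0,0,0.3, 0.07,0,-0.27,0,0,0,0.3]'
python3 - <<'E'
from h import *
st();go(TALL,TALLY,15,flip=1,up=.12)
E
```

```text
clock: 10.25
eef_pos: [0.5814, -0.1896, 0.1064]
tool_rot: [-0.055, 0.99, -0.009, -0.127]
ft_force: [1.0, -3.4, 7.7]
grip_width: 0.0351
grasp_force: 60.0
clock: 11.08
eef_pos: [0.5815, -0.1878, 0.2442]
tool_rot: [-0.055, 0.99, -0.008, -0.128]
ft_force: [0.7, 0.2, -4.3]
grip_width: 0.0346
grasp_force: 60.5
t 11.08 j [-0.27  0.68  0.62  1.76 -0.1  -0.37] p [ 0.5815 -0.1878  0.2442] F [ 0.7  0.2 -4.3] w 0.0346 g 60.48
rows [0.021, 0.2927, 0.0391] [-0.0002, -0.1644, 0.0758] mm [ 10.5 146.4  19.6] deg [ -0.  -29.6  13.6] n 4.6
```

```bash
cat >> h.py <<'E'
def gof(centre,yaw,tilt,off,up=0,flip=1):
    m=rot(yaw,tilt,flip); go(np.array(centre)-m@np.array(off)+[0,0,up],yaw,tilt,flip=flip,ahead=0)
E
python3 -m pendant '[0.02,0.293,0.039,0,-0.164,0.076,0.3, 0.02,0.293,0.039,0,-0.164,0.076,0.3, 0.02,0.293,0.039,0,-0.164,0.076,0.3, 0.02,0.293,0.039,0,-0.164,0.076,0.3, 0.02,0.293,0.039,0,-0.164,0.076,0.3, 0.02,0.293,0.039,0,-0.164,0.076,0.3, 0.02,0.293,0.039,0,-0.164,0.076,0.3, 0.02,0.293,0.039,0,-0.164,0.076,0.3, 0.02,0.293,0.039,0,-0.164,0.076,0.3, 0.02,0.293,0.039,0,-0.164,0.076,0.3]'
python3 - <<'E'
from h import *
from workcell import bot
st();gof(TALL,TALLY,15,(.0032,0,.0093),up=.03)
for n in("top","scene"):
    c=bot.camera(n);np.savez(n+"1.npz",**c)
t=load("top1")["pixels"][225:365,250:480,::-1];s=load("scene1")["pixels"][130:300,270:440,::-1]
a=cv2.resize(t,(690,420)) ;b=cv2.resize(s,(510,510))
cv2.imwrite("pics/p1.png",cv2.resize(np.hstack([np.pad(a,((0,90),(0,0),(0,0))),b]),None,fx=.66,fy=.66))
E
```

```text
clock: 11.92
eef_pos: [0.5525, -0.0452, 0.2278]
tool_rot: [0.062, 0.99, -0.009, 0.129]
ft_force: [0.3, 0.2, -2.9]
grip_width: 0.0348
grasp_force: 60.7
t 11.92 j [-0.07  0.18 -0.18  0.95 -0.01  0.05] p [ 0.5525 -0.0452  0.2278] F [ 0.3  0.2 -2.9] w 0.0348 g 60.74
rows [0.0445, 0.002, 0.1661] [-0.0005, -0.0008, -0.0005] mm [22.2  1.  83. ] deg [-0.1 -0.1 -0.1] n 2.1
```

View pics/p1.png

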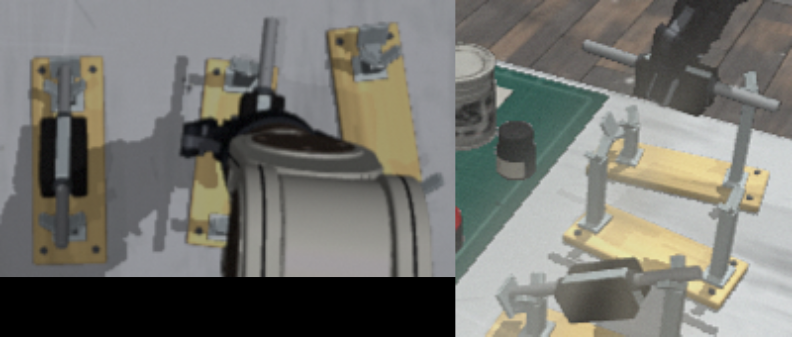

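The bar is held above the tall rest. In the scene half of the picture its pin runs from (585,45) to (778,103). I'll check how level it is on the saddles' vertical plane.

Run:
```python
from h import *
s=load("scene1");y=D(TALLY);n=np.array([-np.sin(y),np.cos(y),0])
f=lambda u:(np.array(u)/.66-[690,0])/3+[270,130]
q=[]
for u in((585,44),(778,104)):
    o,d=ray(s,f(u));k=n@(TALL-o)/(n@d);q.append(o+k*d);print(np.round(q[-1],4))
d=q[0]-q[1];print(np.linalg.norm(d),np.rad2deg(np.arcsin(d[2]/np.linalg.norm(d))),(q[0]+q[1])/2)
for a in((608,130),(735,192)):
    o,d=ray(s,f(a));k=n@(TALL-o)/(n@d);print(np.round(o+k*d,4))
```

```text
[ 0.6485 -0.0563  0.2251]
[ 0.4516 -0.0317  0.2293]
0.19842316473859425 -1.2164413241808203 [ 0.55006783 -0.0439967   0.22716031]
[ 0.617  -0.0523  0.1368]
[ 0.4747 -0.0346  0.121 ]
```

```bash
python3 -m pendant '[0.011,0.002,0.042,0,0,0,0.3, 0.022,0.002,0.083,0,0,0,0.3, 0.033,0.002,0.125,0,0,0,0.3, 0.045,0.002,0.166,0,0,0,0.3, 0.048,0.002,0.18,0,0,0,0.3, 0.052,0.002,0.195,0,0,0,0.3, 0.055,0.002,0.205,0,0,0,0.3, 0.057,0.002,0.212,0,0,0,0.3, 0.057,0.002,0.212,0,0,0,0.3, 0.057,0.002,0.212,0,0,0,0.3]'
python3 - <<'E'
from h import *
st();gof(TALL,TALLY,15,(.0032,0,.0093))
E
```

```text
clock: 12.85
eef_pos: [0.5504, -0.0432, 0.1182]
tool_rot: [0.062, 0.99, -0.009, 0.129]
ft_force: [-0.0, 0.5, -3.0]
grip_width: 0.0344
grasp_force: 60.7
t 12.85 j [-0.07  0.28 -0.36  0.67 -0.01  0.05] p [ 0.5504 -0.0432  0.1182] F [-0.   0.5 -3. ] w 0.0344 g 60.74
rows [-0.0008, -0.0016, 0.0134] [-0.0003, -0.0006, -0.0002] mm [-0.4 -0.8  6.7] deg [-0.1 -0.1 -0. ] n 0.2
```

Free of contact 6.7 mm above nominal; easing down slowly.

```bash
python3 -m pendant '[0,-0.001,0.002,0,0,0,0.3, 0,-0.001,0.004,0,0,0,0.3, 0.001,-0.001,0.006,0,0,0,0.3, 0.001,-0.001,0.008,0,0,0,0.3, 0.001,-0.001,0.009,0,0,0,0.3, 0.001,-0.001,0.01,0,0,0,0.3, 0.001,-0.001,0.01,0,0,0,0.3, 0.001,-0.001,0.01,0,0,0,0.3, 0.001,-0.001,0.01,0,0,0,0.3, 0.001,-0.001,0.01,0,0,0,0.3]'
python3 - <<'E'
from h import *
st();gof(TALL,TALLY,15,(.0032,0,.0093))
E
```

```text
clock: 13.68
eef_pos: [0.5509, -0.0433, 0.113]
tool_rot: [0.061, 0.99, -0.008, 0.129]
ft_force: [-1.2, 2.2, 2.6]
grip_width: 0.0348
grasp_force: 61.4
t 13.68 j [-0.07  0.29 -0.37  0.65 -0.01  0.05] p [ 0.5509 -0.0433  0.113 ] F [-1.2  2.2  2.6] w 0.0348 g 61.44
rows [-0.0024, -0.0015, 0.003] [-0.0001, -0.0007, -0.0] mm [-1.2 -0.8  1.5] deg [-0.  -0.1 -0. ] n 0.0
```

```bash
python3 -m pendant '[0,0.001,0.001,0,0,0,0.3, 0,0.001,0.002,0,0,0,0.3, 0,0.001,0.003,0,0,0,0.3, 0,0.001,0.003,0,0,0,0.3, 0,0.001,0.003,0,0,0,0.3, 0,0.001,0.003,0,0,0,0.3, 0,0.001,0.003,0,0,0,0.3, 0,0.001,0.003,0,0,0,0.3, 0,0.001,0.003,0,0,0,0.3, 0,0.001,0.003,0,0,0,0.3]'
```

```text
clock: 14.52
eef_pos: [0.5515, -0.0428, 0.1122]
tool_rot: [0.061, 0.99, -0.008, 0.13]
ft_force: [-4.5, 4.6, 7.5]
grip_width: 0.0346
grasp_force: 62.2
```

```bash
python3 -m pendant '[0,0.001,0,0,0,0,0.3, 0,0.002,0,0,0,0,0.3, 0,0.003,0,0,0,0,0.3, 0,0.003,0,0,0,0,0.3, 0,0.003,0,0,0,0,0.3, 0,0.003,0,0,0,0,0.3, 0,0.003,0,0,0,0,0.3, 0,0.003,0,0,0,0,0.3, 0,0.003,0,0,0,0,0.3, 0,0.003,0,0,0,0,0.3]'
python3 - <<'E'
from h import *
from workcell import bot
c=bot.camera("scene");np.savez("scene2.npz",**c)
cv2.imwrite("pics/p2.png",cv2.resize(c["pixels"][150:290,310:440,::-1],None,fx=4,fy=4,interpolation=cv2.INTER_CUBIC))
E
```

```text
clock: 15.35
eef_pos: [0.5515, -0.0426, 0.1121]
tool_rot: [0.062, 0.99, -0.009, 0.129]
ft_force: [-4.6, 0.5, 8.4]
grip_width: 0.0347
grasp_force: 62.1
```

View pics/p2.png

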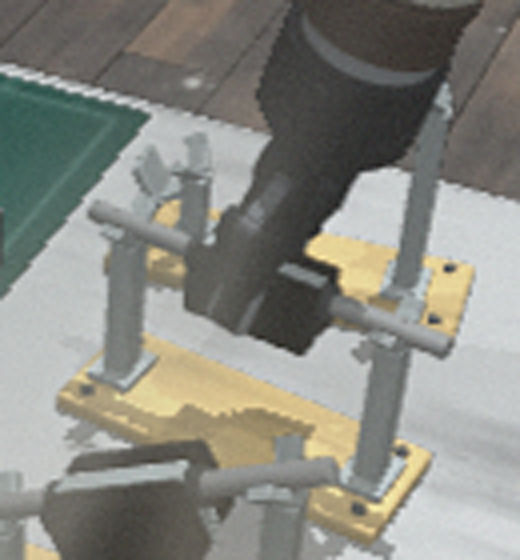

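The pin lies in both tall saddles, at about (125,225) and (390,335) in the crop, and the side force has vanished, so it is home. Releasing and retracting up.

```bash
python3 -m pendant '[0,0,0,0,0,0,0.43, 0,0,0,0,0,0,0.48, 0,0,0,0,0,0,0.55, 0,0,0,0,0,0,0.7, 0,0,0,0,0,0,0.85, 0,0,0,0,0,0,1, -0.014,0,-0.05,0,0,0,1, -0.028,0,-0.1,0,0,0,1, -0.045,0,-0.17,0,0,0,1, -0.065,0,-0.25,0,0,0,1]'
python3 - <<'E'
from h import *
st();go(L,LY,-15,up=.14,flip=1)
E
```

```text
clock: 16.23
eef_pos: [0.5489, -0.0415, 0.2392]
tool_rot: [0.062, 0.99, -0.009, 0.126]
ft_force: [1.0, 0.4, 0.4]
grip_width: 0.0853
grasp_force: 0.0
t 16.23 j [-0.07  0.17 -0.16  0.99 -0.02  0.05] p [ 0.5489 -0.0415  0.2392] F [1.  0.4 0.4] w 0.0853 g 0.0
rows [0.0448, 0.3271, -0.0215] [-0.0002, 0.1636, -0.0486] mm [ 22.4 163.6 -10.7] deg [-0.  29.5 -8.7] n 4.3
```

```bash
python3 -m pendant '[0.045,0.327,-0.022,0,0.164,-0.049,1, 0.045,0.327,-0.022,0,0.164,-0.049,1, 0.045,0.327,-0.022,0,0.164,-0.049,1, 0.045,0.327,-0.022,0,0.164,-0.049,1, 0.045,0.327,-0.022,0,0.164,-0.049,1, 0.045,0.327,-0.022,0,0.164,-0.049,1, 0.045,0.327,-0.022,0,0.164,-0.049,1, 0.045,0.327,-0.022,0,0.164,-0.049,1, 0.045,0.327,-0.022,0,0.164,-0.049,1, 0.045,0.327,-0.022,0,0.164,-0.049,1]'
python3 - <<'E'
from h import *
st();go(L,LY,-15,flip=1)
from workcell import bot
o=bot.get_obs();c=bot.camera("wrist")
T=np.eye(4);T[:3,:3]=R.from_quat(o["tool_rot"]).as_matrix();T[:3,3]=o["eef_pos"];c["cam_to_world"]=T@c["hand_eye"]
# block dark columns/rows vs model
g=c["pixels"].max(2);m=np.zeros_like(g);m[180:350,240:400]=g[180:350,240:400]<45
k,l,s,ce=cv2.connectedComponentsWithStats(m);print(s[1:][s[1:,4]>200].tolist());print(proj(c,L))
E
```

```text
clock: 17.07
eef_pos: [0.5461, 0.1224, 0.2466]
tool_rot: [-0.013, 0.992, -0.002, -0.127]
ft_force: [-0.5, -0.2, 0.3]
grip_width: 0.0858
grasp_force: 0.0
t 17.07 j [0.2  0.57 0.44 1.69 0.04 0.17] p [0.5461 0.1224 0.2466] F [-0.5 -0.2  0.3] w 0.0858 g 0.0
rows [-0.07, 0.0031, 0.2769] [-0.0002, 0.0022, -0.0002] mm [-35.    1.5 138.4] deg [-0.   0.4 -0. ] n 3.4
[[332, 221, 25, 104, 2189]]
[323.43851451 275.10539863]
```

```bash
python3 -m pendant '[-0.018,0.003,0.07,0,0.002,0,1, -0.035,0.003,0.14,0,0.002,0,1, -0.053,0.003,0.21,0,0.002,0,1, -0.07,0.003,0.277,0,0.002,0,1, -0.07,0.003,0.277,0,0.002,0,1, -0.07,0.003,0.277,0,0.002,0,0.8, -0.07,0.003,0.277,0,0.002,0,0.65, -0.07,0.003,0.277,0,0.002,0,0.55, -0.07,0.003,0.277,0,0.002,0,0.55, -0.07,0.003,0.277,0,0.002,0,0.55]'
python3 - <<'E'
from h import *
st();go(L,LY,-15,flip=1)
E
python3 -m pendant '[0,0,0,0,0,0,0.5, 0,0,0,0,0,0,0.46, 0,0,0,0,0,0,0.43, 0,0,0,0,0,0,0.38, 0,0,0,0,0,0,0.35, 0,0,0,0,0,0,0.3, 0,0,0,0,0,0,0.3, 0,0,0,0,0,0,0.3, 0,0,0,0,0,0,0.3, 0,0,0,0,0,0,0.3]'
python3 -m pendant '[0.005,0,-0.02,0,0,0,0.3, 0.01,0,-0.04,0,0,0,0.3, 0.02,0,-0.07,0,0,0,0.3, 0.03,0,-0.11,0,0,0,0.3, 0.04,0,-0.15,0,0,0,0.3, 0.05,0,-0.19,0,0,0,0.3, 0.06,0,-0.23,0,0,0,0.3, 0.07,0,-0.27,0,0,0,0.3, 0.07,0,-0.27,0,0,0,0.3, 0.07,0,-0.27,0,0,0,0.3]'
python3 - <<'E'
from h import *
st();gof(LOW,LOWY,15,(0,0,.006),flip=1,up=.12)
E
```

```text
clock: 17.95
eef_pos: [0.5463, 0.1252, 0.1041]
tool_rot: [-0.014, 0.991, -0.002, -0.13]
ft_force: [0.2, 0.1, 0.4]
grip_width: 0.0468
grasp_force: 0.0
t 17.95 j [0.2  0.65 0.21 1.38 0.04 0.17] p [0.5463 0.1252 0.1041] F [0.2 0.1 0.4] w 0.0468 g 0.0
rows [0.0024, -0.0027, 0.0012] [-0.0002, 0.0005, 0.0004] mm [ 1.2 -1.3  0.6] deg [-0.   0.1  0.1] n 0.0
clock: 18.78
eef_pos: [0.5459, 0.1245, 0.1033]
tool_rot: [-0.013, 0.991, -0.003, -0.131]
ft_force: [2.0, -2.8, 6.6]
grip_width: 0.0348
grasp_force: 60.2
clock: 19.62
eef_pos: [0.547, 0.1257, 0.2423]
tool_rot: [-0.014, 0.991, -0.002, -0.13]
ft_force: [-0.3, -0.1, -2.6]
grip_width: 0.0344
grasp_force: 60.3
t 19.62 j [0.2  0.58 0.44 1.69 0.05 0.17] p [0.547  0.1257 0.2423] F [-0.3 -0.1 -2.6] w 0.0344 g 60.34
rows [-0.0184, 0.325, 0.1183] [-0.0, -0.1665, 0.0315] mm [ -9.2 162.5  59.2] deg [ -0.  -30.    5.7] n 4.3
```

```bash
python3 -m pendant '[-0.018,0.325,0,0,-0.167,0.032,0.3, -0.018,0.325,0,0,-0.167,0.032,0.3, -0.018,0.325,0,0,-0.167,0.032,0.3, -0.018,0.325,0.05,0,-0.167,0.032,0.3, -0.018,0.325,0.118,0,-0.167,0.032,0.3, -0.018,0.325,0.118,0,-0.167,0.032,0.3, -0.018,0.325,0.118,0,-0.167,0.032,0.3, -0.018,0.325,0.118,0,-0.167,0.032,0.3, -0.018,0.325,0.118,0,-0.167,0.032,0.3, -0.018,0.325,0.118,0,-0.167,0.032,0.3]'
python3 - <<'E'
from h import *
st();gof(LOW,LOWY,15,(.0012,0,.0066))
from workcell import bot
c=bot.camera("scene");np.savez("scene3.npz",**c)
cv2.imwrite("pics/p3.png",cv2.resize(c["pixels"][155:435,220:440,::-1],None,fx=2.1,fy=2.1,interpolation=cv2.INTER_CUBIC))
E
```

```text
clock: 20.45
eef_pos: [0.5377, 0.2878, 0.1839]
tool_rot: [0.036, 0.991, -0.004, 0.132]
ft_force: [-0.1, 0.1, -2.6]
grip_width: 0.0349
grasp_force: 60.6
t 20.45 j [ 0.56  0.35 -0.08  0.93 -0.15  0.62] p [0.5377 0.2878 0.1839] F [-0.1  0.1 -2.6] w 0.0349 g 60.62
rows [0.0639, -0.0004, 0.2317] [0.0001, 0.0007, -0.0011] mm [ 32.   -0.2 115.9] deg [ 0.   0.1 -0.2] n 2.9
```

View pics/p3.png

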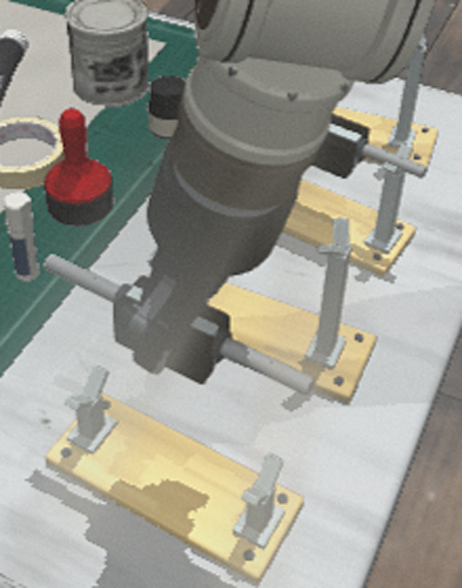

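The soft bar is held above the low rest, its pin from (50,263) to (310,383), and the firm bar lies in the tall rest. I'll check the level and descend to 6 mm above the seat.

```bash
python3 - <<'E'
from h import *
s=load("scene3");y=D(LOWY);n=np.array([-np.sin(y),np.cos(y),0]);q=[]
for u in((49,263),(311,384)):
    o,d=ray(s,np.array(u)/2.1+[220,155]);k=n@(LOW-o)/(n@d);q.append(o+k*d)
d=q[0]-q[1];print(np.linalg.norm(d),np.rad2deg(np.arcsin(d[2]/np.linalg.norm(d))),(q[0]+q[1])/2)
E
python3 -m pendant '[0.013,0,0.046,0,0,0,0.3, 0.025,0,0.09,0,0,0,0.3, 0.038,0,0.135,0,0,0,0.3, 0.048,0,0.17,0,0,0,0.3, 0.053,0,0.19,0,0,0,0.3, 0.056,0,0.205,0,0,0,0.3, 0.059,0,0.215,0,0,0,0.3, 0.061,0,0.22,0,0,0,0.3, 0.061,0,0.22,0,0,0,0.3, 0.061,0,0.22,0,0,0,0.3]'
python3 - <<'E'
from h import *
st();gof(LOW,LOWY,15,(.0012,0,.0066))
E
```

```text
0.19937377623890043 -0.5336527238323082 [0.53711169 0.28783415 0.18541137]
clock: 21.33
eef_pos: [0.5349, 0.2877, 0.0688]
tool_rot: [0.036, 0.991, -0.005, 0.131]
ft_force: [0.7, -0.8, -2.6]
grip_width: 0.0347
grasp_force: 60.6
t 21.33 j [ 0.56  0.46 -0.23  0.66 -0.15  0.62] p [0.5349 0.2877 0.0688] F [ 0.7 -0.8 -2.6] w 0.0347 g 60.61
rows [-0.0015, 0.0006, 0.011] [-0.0002, 0.0002, -0.0006] mm [-0.7  0.3  5.5] deg [-0.   0.  -0.1] n 0.1
```

```bash
python3 -m pendant '[0,0,0.002,0,0,0,0.3, 0,0,0.004,0,0,0,0.3, 0,0,0.006,0,0,0,0.3, 0,0,0.008,0,0,0,0.3, 0,0,0.009,0,0,0,0.3, 0,0,0.01,0,0,0,0.3, 0,0,0.01,0,0,0,0.3, 0,0,0.01,0,0,0,0.3, 0,0,0.01,0,0,0,0.3, 0,0,0.01,0,0,0,0.3]'
python3 - <<'E'
from h import *
st();gof(LOW,LOWY,15,(.0012,0,.0066))
E
```

```text
clock: 22.17
eef_pos: [0.5365, 0.2889, 0.0648]
tool_rot: [0.035, 0.991, -0.004, 0.131]
ft_force: [-2.5, 2.2, 4.6]
grip_width: 0.0351
grasp_force: 61.5
t 22.17 j [ 0.56  0.47 -0.23  0.65 -0.15  0.62] p [0.5365 0.2889 0.0648] F [-2.5  2.2  4.6] w 0.0351 g 61.51
rows [-0.0007, -0.002, 0.0024] [0.0006, 0.0006, -0.0004] mm [-0.4 -1.   1.2] deg [ 0.1  0.1 -0.1] n 0.0
```

```bash
python3 -m pendant '[0,0.001,0,0,0,0,0.3, 0,0.002,0.001,0,0,0,0.3, 0,0.003,0.002,0,0,0,0.3, 0,0.003,0.003,0,0,0,0.3, 0,0.003,0.003,0,0,0,0.3, 0,0.003,0.003,0,0,0,0.3, 0,0.003,0.003,0,0,0,0.3, 0,0.003,0.003,0,0,0,0.3, 0,0.003,0.003,0,0,0,0.3, 0,0.003,0.003,0,0,0,0.3]'
python3 - <<'E'
from h import *
st();gof(LOW,LOWY,15,(.0012,0,.0066))
E
```

```text
clock: 23.0
eef_pos: [0.5372, 0.2903, 0.0634]
tool_rot: [0.035, 0.991, -0.004, 0.132]
ft_force: [-1.0, 2.8, 6.1]
grip_width: 0.0347
grasp_force: 61.6
t 23.0 j [ 0.57  0.48 -0.23  0.65 -0.15  0.62] p [0.5372 0.2903 0.0634] F [-1.   2.8  6.1] w 0.0347 g 61.62
rows [-0.0002, -0.0048, -0.0006] [0.0005, 0.0007, -0.0005] mm [-0.1 -2.4 -0.3] deg [ 0.1  0.1 -0.1] n 0.1
```

```bash
python3 -m pendant '[0,0.001,0,0,0,0,0.3, 0,0.002,0.001,0,0,0,0.3, 0,0.003,0.002,0,0,0,0.3, 0,0.003,0.002,0,0,0,0.3, 0,0.003,0.002,0,0,0,0.3, 0,0.003,0.002,0,0,0,0.3, 0,0.003,0.002,0,0,0,0.3, 0,0.003,0.002,0,0,0,0.3, 0,0.003,0.002,0,0,0,0.3, 0,0.003,0.002,0,0,0,0.3]'
python3 - <<'E'
from h import *
st();gof(LOW,LOWY,15,(.0012,0,.0066))
E
```

```text
clock: 23.83
eef_pos: [0.5374, 0.291, 0.0626]
tool_rot: [0.035, 0.991, -0.004, 0.132]
ft_force: [-3.1, 0.1, 10.3]
grip_width: 0.0345
grasp_force: 61.9
t 23.83 j [ 0.57  0.48 -0.23  0.65 -0.16  0.62] p [0.5374 0.291  0.0626] F [-3.1  0.1 10.3] w 0.0345 g 61.89
rows [-0.0003, -0.0063, -0.0021] [0.0001, 0.0007, -0.0004] mm [-0.1 -3.1 -1.1] deg [ 0.   0.1 -0.1] n 0.1
```

Seated: the side force is gone, 13 N bears vertically, and the height is within 1 mm of nominal. Releasing gently and retracting up.

```bash
python3 -m pendant '[0,0,0,0,0,0,0.43, 0,0,0,0,0,0,0.48, 0,0,0,0,0,0,0.55, 0,0,0,0,0,0,0.7, 0,0,0,0,0,0,0.85, 0,0,0,0,0,0,1, -0.014,0,-0.05,0,0,0,1, -0.028,0,-0.1,0,0,0,1, -0.045,0,-0.17,0,0,0,1, -0.065,0,-0.25,0,0,0,1]'
python3 -m pendant '[-0.08,0,-0.06,0,0,0,1, -0.16,0,-0.12,0,0,0,1, -0.16,0,-0.2,0,0,0,1, -0.16,0,-0.25,0,0,0,1, -0.1,0,-0.3,0,0,0,1, 0,0,-0.3,0,0,0,1, 0.1,0,-0.3,0,0,0,1, 0.2,0,-0.3,0,0,0,1, 0.3,0,-0.3,0,0,0,1, 0.3,0,-0.3,0,0,0,1]'
python3 - <<'E'
from h import *
from workcell import bot
st()
a=bot.camera("top");b=bot.camera("scene")
cv2.imwrite("pics/end.png",np.vstack([cv2.resize(a["pixels"][170:370,160:490,::-1],(495,300)),cv2.resize(b["pixels"][150:440,220:440,::-1],(495,300*290*495//(220*660))[:1]+(295,))]))
E
```

```text
clock: 24.67
eef_pos: [0.5338, 0.2891, 0.1884]
tool_rot: [0.035, 0.991, -0.007, 0.128]
ft_force: [0.1, -0.4, -0.9]
grip_width: 0.0853
grasp_force: 0.0
clock: 25.5
eef_pos: [0.3495, 0.3026, 0.2948]
tool_rot: [0.035, 0.991, -0.006, 0.129]
ft_force: [0.0, -0.3, -0.4]
grip_width: 0.0856
grasp_force: 0.0
t 25.5 j [ 0.84  0.03 -0.17  1.21 -0.21  0.89] p [0.3495 0.3026 0.2948] F [ 0.  -0.3 -0.4] w 0.0856 g 0.0
```

View pics/end.png

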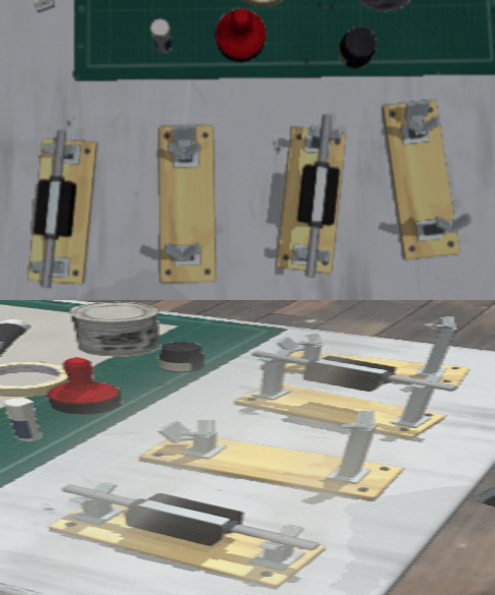

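Both bars lie level in their saddles, soft at (55,207) in the low rest and firm at (318,195) in the tall rest. Blocks are midway, the bystanders are undisturbed and the arm is clear.

```bash
python3 -c "
from workcell import bot
print(bot.job_done())"
```

```text
the job is handed in; nothing more can be done
None
```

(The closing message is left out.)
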